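Push the tent pegs home in the rack

ROBOT

A 6-joint arm with a two-finger parallel gripper is mounted at the origin on the work surface. World frame = base frame: x ahead of the robot, y to its left, z up, the work surface at z = 0. Lengths are in mm, angles in degrees, forces in N, time in s.
With the tool pointing down it reaches from about 350 to 850 mm from the base axis. Payload 8.1 kg.
Tool frame: the origin (TCP) lies midway between the tips of the shut fingers; the grasp point (between the pads) lies 19 mm behind it; z points along the fingers, x is the direction in which the jaws open and shut, and the axes are right-handed (so a half turn about z gives the same grasp; the last joint's range is limited). The gripper opens to 85 mm and grips with 20 to 120 N. Pads are 22 mm wide; open, the fingers measure 114 mm over their backs; the gripper's body (76 mm by 85 mm) begins 54 mm behind the grasp point. The pads swing forward as they close: fully open they stand 13 mm farther back than shut.
Start: joints at [71.711, 7.471, 85.268, -0, 87.261, -4.893], TCP at [138.983, 583.686, 231.292] pointing down, gripper open.
Joint ranges: [-169.43, 169.43], [-51.17, 129.36], [1.28, 143.12], [-76.62, 256.62], [0, 156.53], [-152.29, 152.29]. Speed limits (degrees/s): [136.94, 136.94, 159.86, 180, 180, 180].

INTERFACE

Orientations are given as [roll, pitch, yaw] about the fixed x, y, z axes, in that order (R = Rz(yaw) Ry(pitch) Rx(roll)).
In Python, from bench import monitor, cams, r gives the robot as it stands.
- The arm moves only by the tool jog_arm, never from a script. Its arguments are lists of equal length, an entry for each row: "offset": the shift along the tool's x, y, z in mm, a list of three; "delta_rot": the turn, a rotation vector about the tool's x, y, z in degrees, a list of three; "jaw": the opening in per cent of the stroke, from 0 (shut) to 100 (fully open). In form: {"offset": [[x, y, z], ...], "delta_rot": [[rx, ry, rz], ...], "jaw": [jaw, ...]}. A call has 1 to 20 rows; each row shifts and turns the pose as measured when the row begins, along the tool's axes as they then stand; what a row does not reach is not made up. A row lasts 1/10 s, in which the tool goes at most 50 mm and 8.59 degrees, less where a joint would pass 70% of its speed; a pose out of reach is approached as far as the arm can. A call is refused whole if a number of a shift passes 50 or a number of a turn 8.59, either way. A call with a gripper value outside its range is refused whole. The fingers move at their own pace and stop on an object; "newtons" is the grip in N (left out, the last holds). Time passes only in rows, so rows that do not move let the fingers close. It gives the time, the measured TCP pose, the force and the opening at its end, in the units of the state.
- monitor.sense(): the state, without advancing time (a new reading comes with each control period).
- cams.snapshot(name): name is "scene" or "top" or "wrist"; returns (picture, depth): 400x640x3 uint8, red, green, blue; 400x640 float32, mm along the optical axis (not along the pixel's ray), 0 where there is no reading.
- cams.camera_model(name): a dict with "K" (3x3 intrinsics, pixels), "camera_from_world" (4x4, takes a point from world to camera coordinates). Camera axes: x right, y down, z forward; pixel columns grow to the right and rows downward; lengths in mm; the calibration is good to about 2 mm. A picture is of the moment at which its call begins: read the wrist's pose just before it. camera_model takes no time and is no camera call; for the wrist camera it gives the pose at the moment of the call.
- r.hand_in(): hands the job in, once; it reports no verdict.
The state is a dict: "time": time; "joint_pos": joint angles; "qd": joint speeds; "joint_efforts": joint torques, N m; "tool_pos": TCP position; "tcp_rot": TCP orientation; "ft_force": force on the tool from outside, world axes, zero at the start; "wrist_torque": the same for the moment, N m; "finger_gap": finger opening in mm.
Only numpy, scipy, OpenCV 4.12 (cv2) and the standard library are available. Lean on these libraries where they do the work, as an engineer would, in place of code of your own. Each camera call takes 0.05 s, during which the arm holds its last target.

TASK

Some of the six aluminium tent pegs stick out of the slotted wooden rack: push each of them straight in with the fingertips until its head rests against the front of the rack, in line with the other heads. Only push, never lift a peg from its slot or pull one further out, and leave the mallet, puller hook, tumbler and everything else on the console where they are.

Things in the scene. Friction and masses are not known exactly. Their poses are not given: they have to be found in the camera images.
- rack: slotted wooden rack screwed to the console: 262 mm wide, 217 mm deep, 30 mm high (34 mm at the rear), six open-topped slots 10 mm wide, 20, 60 and 100 mm either side of the middle, a peg in each. Origin at the middle of its front face's foot, on the console; x points into the rack along the slots, y along the front, z up. The heads of the pegs lie before the front face and stop against it
- peg1: one of six like aluminium pegs, one per slot (names tell nothing): shaft 8 mm thick, 197 mm long, flat round head 22 mm wide, 6 mm thick. Origin on the axis at the head's underside; own x runs along the shaft from head to point; the head's outer face is 6 mm to -x. Axis 20 mm, head's lower edge 9 mm above the console. Slides freely (about 35 g), up to 60 mm out at the start; home: origin in the rack's front plane
- peg2: one of six like aluminium pegs, one per slot (names tell nothing): shaft 8 mm thick, 197 mm long, flat round head 22 mm wide, 6 mm thick. Origin on the axis at the head's underside; own x runs along the shaft from head to point; the head's outer face is 6 mm to -x. Axis 20 mm, head's lower edge 9 mm above the console. Slides freely (about 35 g), up to 60 mm out at the start; home: origin in the rack's front plane
- peg3: one of six like aluminium pegs, one per slot (names tell nothing): shaft 8 mm thick, 197 mm long, flat round head 22 mm wide, 6 mm thick. Origin on the axis at the head's underside; own x runs along the shaft from head to point; the head's outer face is 6 mm to -x. Axis 20 mm, head's lower edge 9 mm above the console. Slides freely (about 35 g), up to 60 mm out at the start; home: origin in the rack's front plane
- peg4: one of six like aluminium pegs, one per slot (names tell nothing): shaft 8 mm thick, 197 mm long, flat round head 22 mm wide, 6 mm thick. Origin on the axis at the head's underside; own x runs along the shaft from head to point; the head's outer face is 6 mm to -x. Axis 20 mm, head's lower edge 9 mm above the console. Slides freely (about 35 g), up to 60 mm out at the start; home: origin in the rack's front plane
- peg5: one of six like aluminium pegs, one per slot (names tell nothing): shaft 8 mm thick, 197 mm long, flat round head 22 mm wide, 6 mm thick. Origin on the axis at the head's underside; own x runs along the shaft from head to point; the head's outer face is 6 mm to -x. Axis 20 mm, head's lower edge 9 mm above the console. Slides freely (about 35 g), up to 60 mm out at the start; home: origin in the rack's front plane
- peg6: one of six like aluminium pegs, one per slot (names tell nothing): shaft 8 mm thick, 197 mm long, flat round head 22 mm wide, 6 mm thick. Origin on the axis at the head's underside; own x runs along the shaft from head to point; the head's outer face is 6 mm to -x. Axis 20 mm, head's lower edge 9 mm above the console. Slides freely (about 35 g), up to 60 mm out at the start; home: origin in the rack's front plane
- tumbler: glass tumbler standing upside down beside the rack, 85 mm high, 70 mm in diameter at the bottom; origin at the centre of its underside; leave alone
- mallet: yellow plastic mallet lying on the other side of the rack: head 50 x 95 x 50 mm, 25 mm thick handle to its -x, 235 mm from the head's middle to the end; origin under the head's middle, on the console; leave alone
- puller: steel peg puller hook of 8 mm bar lying flat in front of the rack, 200 mm long along its y, 48 mm wide, 8 mm high, origin under its shank at mid length; leave alone
- bowl: blue ceramic bowl, 130 mm wide, 50 mm high, origin at the centre of its underside; leave alone
- sunscreen: white plastic bottle, 52 mm in diameter, 150 mm high, origin at the centre of its underside; leave alone
- torch: black torch lying along its x, 158 mm long, 42 mm wide, 30 mm high, origin under its body; leave alone

How it is judged:
By the outcome, as a careful person would: the job done as asked, in the order asked, and still so for the second after the job is handed in, with the robot touching nothing.
It also fails if it takes over 54 s, if anything falls off the work surface, if the arm or the gripper's body presses on something with over 40 N, if the wrist force passes 120 N, or if a joint passes its speed limit or range.

## Working session

There is one attempt and no reset: what is moved stays moved. The work goes in short steps, Python scripts to look and compute and a tool call to move; the robot and the scene stay as the last step left them, time stands still between calls to the robot, and variables do not carry over. Pictures are saved under pics/ and viewed, and the job is handed in when it is done.

Besides the shell and the picture viewer there is one more tool, called after "Emit:" as name(argument=value, ...) on one line, values as JSON. jog_arm: Moves the arm, as the interface text tells. Its arguments: {"type":"object","properties":{"offset":{"type":"array","items":{"type":"array","items":{"type":"number"}}},"delta_rot":{"type":"array","items":{"type":"array","items":{"type":"number"}}},"jaw":{"type":"array","items":{"type":"number"}},"newtons":{"type":"number"}},"required":["offset","delta_rot","jaw"]}

```bash
mkdir -p pics; python3 - <<'E'
from bench import monitor,cams,r
import cv2,numpy as np
for n in("top","scene"):
    p,d=cams.snapshot(n); cv2.imwrite(f"pics/{n}0.png",p[...,::-1]); np.savez(f"{n}0.npz",p=p,d=d,K=cams.camera_model(n)["K"],T=cams.camera_model(n)["camera_from_world"])
s=monitor.sense();print(s)
E
```

```text
{'time': 0.1, 'joint_pos': array([ 7.17107919e+01,  7.51296211e+00,  8.53221287e+01,  2.05836644e-04,
        8.72619800e+01, -4.89272716e+00]), 'qd': array([ 0.0041647 , -0.04870034, -0.05109872, -0.03932972,  0.13312722,
       -0.05213371]), 'joint_efforts': array([ 8.19093002e-04, -5.70951140e+01, -5.01944733e+01, -2.61841051e-04,
        8.17223859e-03,  3.86624663e-06]), 'tool_pos': array([138.8316038 , 583.21171016, 230.33532721]), 'tcp_rot': array([-1.79991516e+02,  9.66995491e-02,  7.66035162e+01]), 'ft_force': array([-0.47886227,  0.05430857, -0.05468268]), 'wrist_torque': array([ 0.03140121, -0.00899456,  0.01680024]), 'finger_gap': 85.73311767047429}
```

View pics/top0.png

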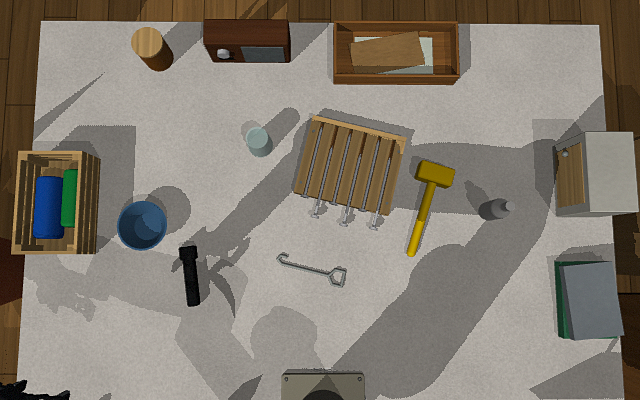

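View pics/scene0.png

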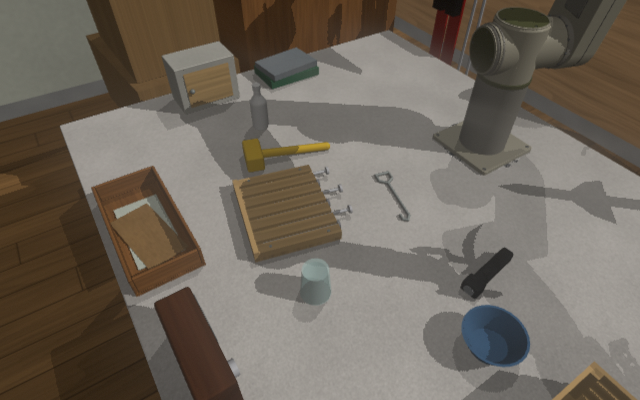

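```bash
python3 - <<'E'
import cv2,numpy as np
p=cv2.imread("pics/top0.png"); cv2.imwrite("pics/c1.png",cv2.resize(p[100:240,280:420],None,fx=4.2,fy=4.2,interpolation=cv2.INTER_CUBIC))
p=cv2.imread("pics/scene0.png"); cv2.imwrite("pics/c2.png",cv2.resize(p[130:270,220:380],None,fx=4.2,fy=4.2,interpolation=cv2.INTER_CUBIC))
E
```

```text
(no output)
```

View pics/c1.png

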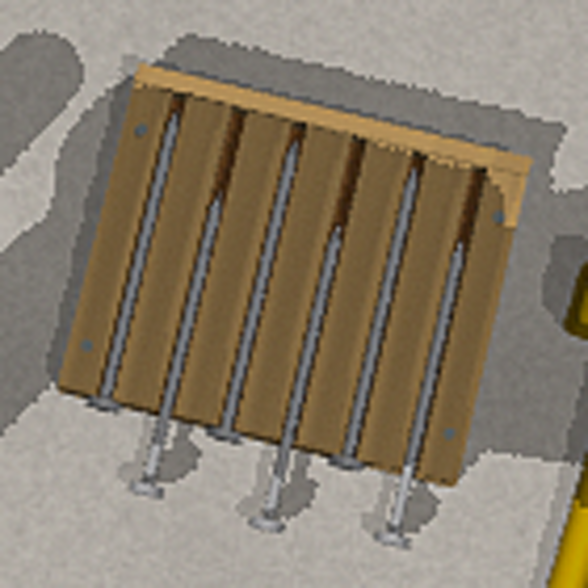

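View pics/c2.png

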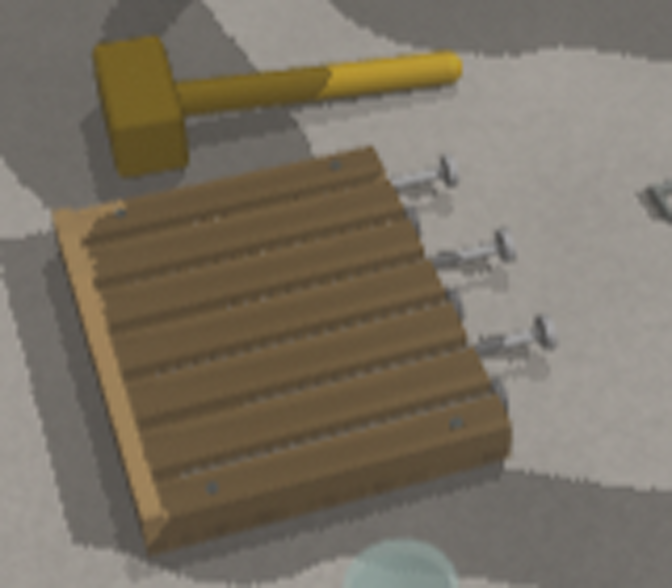

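```bash
cat > h.py <<'E'
import numpy as np,cv2
def ray(K,T,uv,z):
    R=T[:3,:3];c=-R.T@T[:3,3];d=R.T@np.linalg.inv(K)@np.array([*uv,1.]);return c+d*(z-c[2])/d[2]
E
python3 - <<'E'
from h import *
f=np.load("top0.npz");K,T=f["K"],f["T"]
g=lambda x,y,z:ray(K,T,(280+x/4.2-.4,100+y/4.2-.4),z)
P={}
for n,x,y,z in[("FL",60,387,30),("FR",455,485,30),("BL",140,66,34),("BR",530,158,34),("h1",147,489,26),("h2",268,523,26),("h3",392,538,26),("n1",104,404,26),("n2",227,437,26),("n3",347,464,26)]:
    P[n]=g(x,y,z);print(n,P[n].round(1))
yv=P["FL"]-P["FR"];print(np.linalg.norm(yv),np.degrees(np.arctan2(-yv[0],yv[1])))
xv=P["BL"]-P["FL"];print(np.linalg.norm(xv),np.degrees(np.arctan2(xv[1],xv[0])))
xv=P["BR"]-P["FR"];print(np.linalg.norm(xv),np.degrees(np.arctan2(xv[1],xv[0])))
for a,b in[((104,404),(175,115)),((147,489),(217,203)),((227,437),(293,142)),((268,523),(337,230)),((347,464),(414,170)),((392,538),(460,247))]:
    v=g(*b,22)-g(*a,22);print("slot yaw",np.degrees(np.arctan2(v[1],v[0])))
E
```

```text
FL [585.   76.5  30. ]
FR [ 522.3 -174.7   30. ]
BL [794.   25.6  34. ]
BR [ 733.7 -226.3   34. ]
h1 [520.1  21.1  26. ]
h2 [498.4 -55.8  26. ]
h3 [ 488.8 -134.6   26. ]
n1 [574.6  48.5  26. ]
n2 [553.4 -30.   26. ]
n3 [ 536.1 -106.5   26. ]
258.9204872781991 -14.02195975668696
215.152933061941 -13.698357158291065
217.71478281147273 -13.702792761951859
slot yaw -13.578383035745425
slot yaw -13.72709098086147
slot yaw -12.801505677728567
slot yaw -13.628032845449484
slot yaw -13.41997636324409
slot yaw -13.925933604425003
```

Emit:
jog_arm(offset=[[-30,30,0],[-30,30,0],[-30,30,0],[-30,30,0],[-30,30,0],[-30,30,0],[-30,30,0],[-30,30,0],[-30,30,0],[-30,30,0],[-30,30,0],[-30,30,0],[-30,30,0],[-30,30,0]], delta_rot=[[0,0,0.4],[0,0,0],[0,0,0],[0,0,0],[0,0,0],[0,0,0],[0,0,0],[0,0,0],[0,0,0],[0,0,0],[0,0,0],[0,0,0],[0,0,0],[0,0,0]], jaw=[0,0,0,0,0,0,0,0,0,0,0,0,0,0])

```text
time: 1.5
tool_pos: [452.2, 57.8, 224.9]
tcp_rot: [-179.8, 0.5, 76.7]
ft_force: [1.0, 0.9, 0.2]
finger_gap: 0.3
```

```bash
python3 - <<'E'
from bench import monitor,cams,r
import cv2,numpy as np
m=cams.camera_model("wrist");p,d=cams.snapshot("wrist"); cv2.imwrite(f"pics/w1.png",p[...,::-1]); np.savez(f"w1.npz",p=p,d=d,K=m["K"],T=m["camera_from_world"])
s=monitor.sense();print(s['time'],s['tool_pos'],s['tcp_rot'],s['finger_gap'])
E
```

```text
1.55 [454.71680431  52.60701333 224.88608415] [-179.93890542    0.68130164   76.57147091] -0.4649940168509206
```

View pics/w1.png

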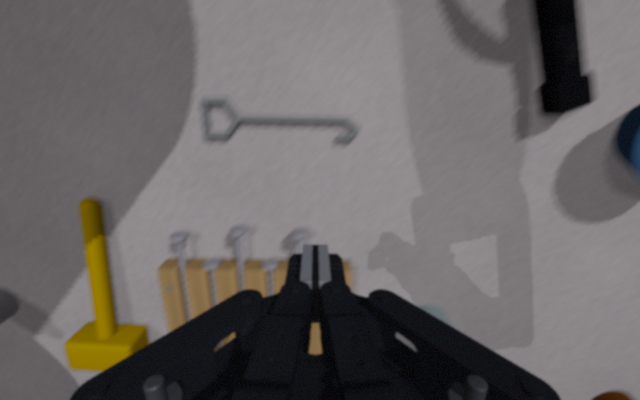

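```bash
python3 - <<'E'
import cv2
p=cv2.imread("pics/w1.png"); cv2.imwrite("pics/w1c.png",cv2.resize(p[215:315,150:360],None,fx=3.8,fy=3.8,interpolation=cv2.INTER_CUBIC))
E
```

```text
(no output)
```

View pics/w1c.png

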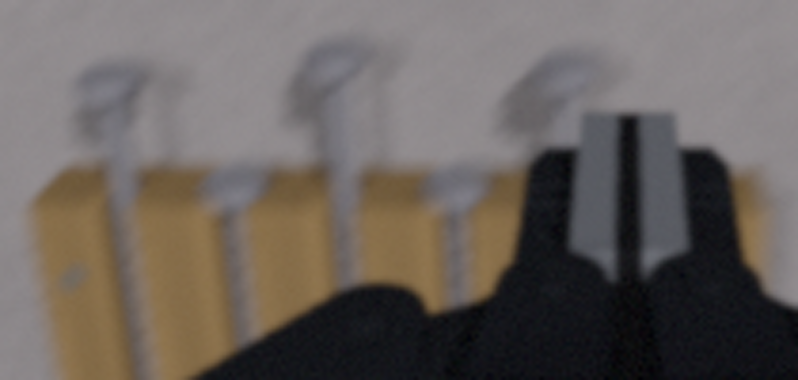

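```bash
python3 - <<'E'
from h import *
f=np.load("w1.npz");K,T=f["K"],f["T"]
t=np.radians(-13.8);X=np.array([np.cos(t),np.sin(t)]);Y=np.array([-X[1],X[0]]);O=np.array([553.3,-49.])
for n,x,y,z in[("h3",110,88,20),("h2",332,68,20),("h1",562,75,20),("n3",236,185,24),("n2",457,185,24),("cornerR",68,168,30)]:
    p=ray(K,T,(150+x/3.8-.4,215+y/3.8-.4),z);q=p[:2]-O;print(n,p.round(1),"rack",(q@X).round(1),(q@Y).round(1))
f=np.load("top0.npz");K,T,d=f["K"],f["T"],f["d"]
v,u=np.mgrid[190:240,295:395];z=d[v,u]
pc=np.stack([(u-K[0,2])/K[0,0]*z,(v-K[1,2])/K[1,1]*z,z],-1).reshape(-1,3);w=(pc-T[:3,3])@T[:3,:3]
rk=np.c_[(w[:,:2]-O)@X,(w[:,:2]-O)@Y,w[:,2]]
for y in(100,60,20,-20,-60,-100):
    m=(abs(rk[:,1]-y)<12)&(rk[:,2]>13)&(rk[:,0]<2)&(rk[:,0]>-80);print(y,rk[m][:,0].min().round(1),m.sum())
E
```

```text
h3 [ 492.8 -141.3   20. ] rack -36.7 -104.0
h2 [503.1 -62.6  20. ] rack -45.5 -25.2
h1 [523.7  14.9  20. ] rack -43.9 55.0
n3 [ 537.5 -108.9   24. ] rack -1.0 -61.9
n2 [555.2 -31.6  24. ] rack -2.3 17.3
cornerR [ 515.  -160.9   30. ] rack -10.5 -117.8
100 -5.5 28
60 -52.0 78
20 -6.5 27
-20 -55.5 84
-60 -5.7 27
-100 -46.0 73
```

Emit:
jog_arm(offset=[[-15,35,0],[0,0,30],[0,0,40],[0,0,40],[0,0,30],[0,0,20],[0,0,0]], delta_rot=[[0,0,0.3],[0,0,0],[0,0,0],[0,0,0],[0,0,0],[0,0,0],[0,0,0]], jaw=[0,0,0,0,0,0,0])

```text
time: 2.25
tool_pos: [485.5, 22.6, 58.1]
tcp_rot: [-179.9, 0.7, 75.8]
ft_force: [-1.2, -0.5, 0.0]
finger_gap: -0.2
```

Emit:
jog_arm(offset=[[7,-2,10],[0,0,20],[0,0,12],[0,0,0],[0,0,0]], delta_rot=[[0,0.7,-0.4],[0,0,0],[0,0,0],[0,0,0],[0,0,0]], jaw=[0,0,0,0,0])

```text
time: 2.75
tool_pos: [488.0, 31.5, 18.0]
tcp_rot: [179.9, -0.2, 76.3]
ft_force: [0.3, -1.1, -0.1]
finger_gap: -0.2
```

```bash
cat > snap.py <<'E'
import sys
from bench import monitor,cams,r
import cv2,numpy as np
n=sys.argv[1];o=sys.argv[2]
m=cams.camera_model(n);p,d=cams.snapshot(n);p=p[...,::-1]; np.savez(o+".npz",p=p,d=d,K=m["K"],T=m["camera_from_world"])
if len(sys.argv)>3:
    a,b,c,e=map(int,sys.argv[3:7]);p=cv2.resize(p[a:b,c:e],None,fx=4,fy=4,interpolation=cv2.INTER_CUBIC)
cv2.imwrite(f"pics/{o}.png",p)
s=monitor.sense();print(s['time'],s['tool_pos'].round(1),s['tcp_rot'].round(2),s['ft_force'].round(1))
t=np.radians(-13.8);X=np.array([np.cos(t),np.sin(t)]);q=s['tool_pos'][:2]-[553.3,-49];print("rack",(q@X).round(1),(q@[-X[1],X[0]]).round(1))
E
python3 snap.py wrist w2
```

```text
2.8 [488.1  31.5  18.1] [179.86  -0.2   76.27] [ 0.  -0.5 -1.4]
rack -82.5 62.7
```

View pics/w2.png

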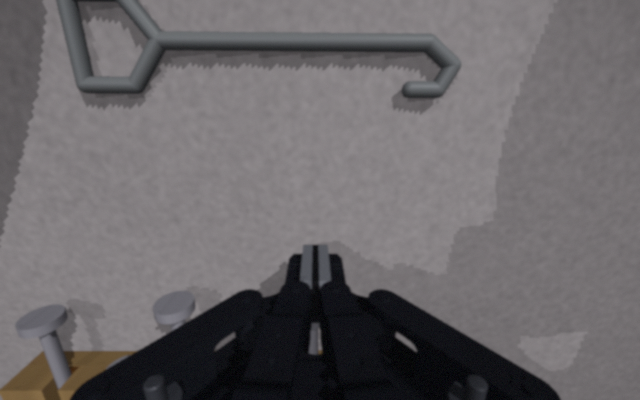

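Emit:
jog_arm(offset=[[-2.5,0,4],[0,10,0],[0,10,0],[0,10,0],[0,10,0],[0,5,0],[0,0,0]], delta_rot=[[0,0,0],[0,0,0],[0,0,0],[0,0,0],[0,0,0],[0,0,0],[0,0,0]], jaw=[0,0,0,0,0,0,0])

```text
time: 3.5
tool_pos: [538.8, 16.7, 17.3]
tcp_rot: [179.5, -0.3, 76.2]
ft_force: [-0.1, -0.2, 1.2]
finger_gap: 0.2
```

```bash
python3 snap.py top t2 100 240 280 420
```

```text
3.55 [538.4  16.8  17.2] [179.53  -0.26  76.25] [0.3 0.6 0.1]
rack -30.2 60.3
```

View pics/t2.png

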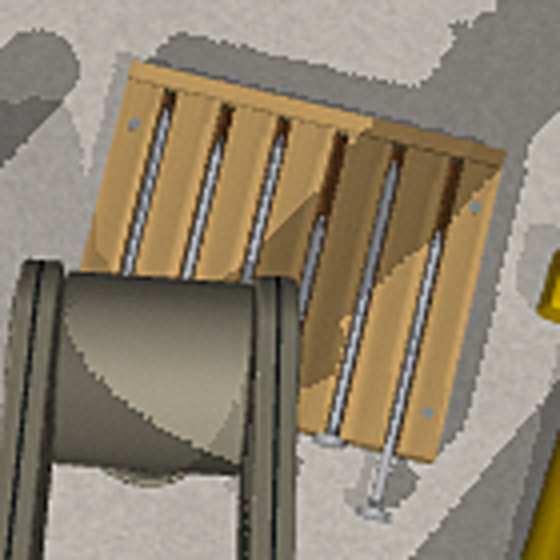

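Emit:
jog_arm(offset=[[0,5,2],[0,4,0],[0,2,0],[0,1,0]], delta_rot=[[0,0,0],[0,0,0],[0,0,0],[0,0,0]], jaw=[0,0,0,0])

```text
time: 3.95
tool_pos: [549.7, 14.0, 14.5]
tcp_rot: [179.6, -0.3, 76.3]
ft_force: [0.2, -0.2, 0.3]
finger_gap: -0.3
```

Emit:
jog_arm(offset=[[0,2,0],[0,1,0]], delta_rot=[[0,0,0],[0,0,0]], jaw=[0,0])

```text
time: 4.15
tool_pos: [552.1, 13.5, 14.3]
tcp_rot: [179.7, -0.2, 76.3]
ft_force: [-4.9, 1.1, 3.8]
finger_gap: -0.3
```

Emit:
jog_arm(offset=[[0,1,0],[0,1,0]], delta_rot=[[0,0,0],[0,0,0]], jaw=[0,0])

```text
time: 4.35
tool_pos: [552.1, 13.5, 13.9]
tcp_rot: [180.0, -0.2, 76.3]
ft_force: [-5.2, 1.2, 4.2]
finger_gap: 0.1
```

Emit:
jog_arm(offset=[[0,-5,0],[0,-20,0],[0,-20,0],[0,-20,0],[0,-5,0],[-20,0,0],[-25,0,0],[-25,0,0],[-9,0,0],[0,0,0]], delta_rot=[[0,0,0],[0,0,0],[0,0,0],[0,0,0],[0,0,0],[0,0,0],[0,0,0],[0,0,0],[0,0,0],[0,0,0]], jaw=[0,0,0,0,0,0,0,0,0,0])

```text
time: 5.35
tool_pos: [466.3, -48.6, 15.3]
tcp_rot: [179.4, -0.3, 76.4]
ft_force: [0.2, 1.1, 0.8]
finger_gap: 0.0
```

```bash
python3 snap.py top t3 100 240 280 420
```

```text
5.4 [466.5 -48.1  15.3] [179.38  -0.28  76.4 ] [-0.4 -0.4  0. ]
rack -84.5 -19.9
```

View pics/t3.png

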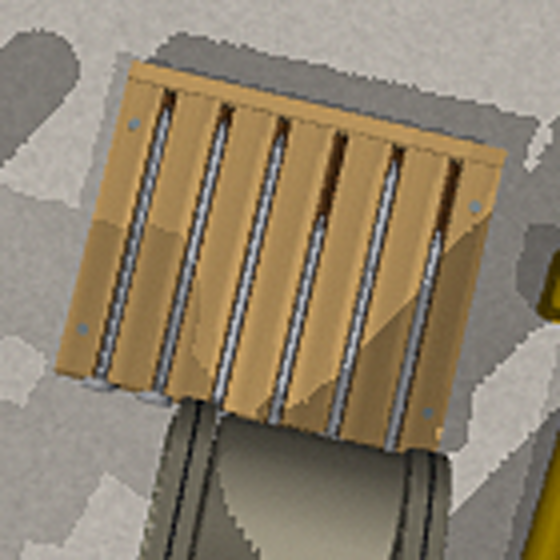

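Emit:
jog_arm(offset=[[0,10,1],[0,10,0],[0,10,0],[0,10,0],[0,10,0],[0,6,0],[0,3,0],[0,1,0],[0,0,0]], delta_rot=[[0,0,0.2],[0,0,0],[0,0,0],[0,0,0],[0,0,0],[0,0,0],[0,0,0],[0,0,0],[0,0,0]], jaw=[0,0,0,0,0,0,0,0,0])

```text
time: 6.3
tool_pos: [533.1, -59.7, 14.4]
tcp_rot: [179.3, -0.3, 76.4]
ft_force: [0.1, 0.9, 0.0]
finger_gap: -0.0
```

Emit:
jog_arm(offset=[[0,1,0],[0,1,0],[0,1,0]], delta_rot=[[0,0,0],[0,0,0],[0,0,0]], jaw=[0,0,0])

```text
time: 6.6
tool_pos: [534.2, -59.9, 14.0]
tcp_rot: [179.5, -0.3, 76.4]
ft_force: [-5.8, 1.6, 5.4]
finger_gap: 0.2
```

Emit:
jog_arm(offset=[[0,-5,0],[0,-20,0],[0,-20,0],[0,-15,0],[0,-5,0],[-20,0,0],[-25,0,0],[-25,0,0],[-13,0,0],[0,0,0]], delta_rot=[[0,0,0],[0,0,0],[0,0,0],[0,0,0],[0,0,0],[0,0,0],[0,0,0],[0,0,0],[0,0,0],[0,0,0]], jaw=[0,0,0,0,0,0,0,0,0,0])

```text
time: 7.6
tool_pos: [451.2, -127.8, 14.6]
tcp_rot: [179.0, -0.3, 76.5]
ft_force: [0.2, 0.4, -0.2]
finger_gap: -0.1
```

```bash
python3 snap.py top t4 100 240 280 420
```

```text
7.65 [ 451.4 -127.1   14.6] [178.98  -0.34  76.55] [-0.1 -0.2  0.2]
rack -80.3 -100.2
```

View pics/t4.png

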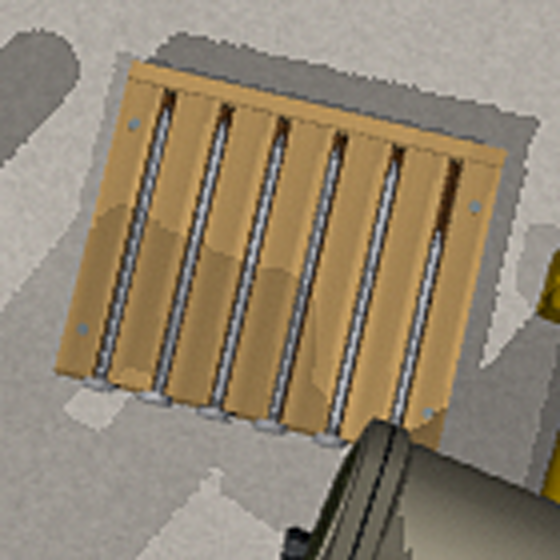

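Emit:
jog_arm(offset=[[-1,10,0],[-1,10,0],[-1,10,0],[-1,10,0],[0,8,0],[0,6,0],[0,3,0],[0,1,0],[0,0,0]], delta_rot=[[1,0,0.3],[0,0,0],[0,0,0],[0,0,0],[0,0,0],[0,0,0],[0,0,0],[0,0,0],[0,0,0]], jaw=[0,0,0,0,0,0,0,0,0])

```text
time: 8.55
tool_pos: [511.7, -142.7, 14.2]
tcp_rot: [180.0, -0.4, 76.4]
ft_force: [0.1, 0.6, -0.6]
finger_gap: 0.1
```

Emit:
jog_arm(offset=[[0,1,0],[0,1,0],[0,1,0],[0,1,0]], delta_rot=[[0,0,0],[0,0,0],[0,0,0],[0,0,0]], jaw=[0,0,0,0])

```text
time: 8.95
tool_pos: [513.8, -143.2, 13.8]
tcp_rot: [-179.8, -0.4, 76.4]
ft_force: [-7.9, 2.2, 5.4]
finger_gap: -0.0
```

Emit:
jog_arm(offset=[[0,-5,0],[0,-20,0],[0,-20,0],[0,-10,-20],[0,0,-50],[0,0,-50],[0,-10,-40],[0,-40,0],[0,-40,0],[0,0,0],[0,0,0]], delta_rot=[[0,0,0],[0,0,0],[0,0,0],[0,0,0],[0,0,0],[0,0,0],[0,0,0],[0,0,0],[0,0,0],[0,0,0],[0,0,0]], jaw=[0,0,0,0,0,0,0,0,0,0,0])

```text
time: 10.05
tool_pos: [367.1, -108.9, 181.5]
tcp_rot: [179.7, -0.3, 76.4]
ft_force: [0.3, 0.3, -0.6]
finger_gap: -0.1
```

```bash
python3 snap.py top t5 100 240 280 420;python3 snap.py top t5f;python3 snap.py scene s5 130 270 220 380; python3 - <<'E'
from h import *
t=np.radians(-13.8);X=np.array([np.cos(t),np.sin(t)]);Y=np.array([-X[1],X[0]]);O=np.array([553.3,-49.])
f=np.load("t5.npz");K,T,d=f["K"],f["T"],f["d"]
v,u=np.mgrid[170:240,295:395];z=d[v,u]
pc=np.stack([(u-K[0,2])/K[0,0]*z,(v-K[1,2])/K[1,1]*z,z],-1).reshape(-1,3);w=(pc-T[:3,3])@T[:3,:3]
rk=np.c_[(w[:,:2]-O)@X,(w[:,:2]-O)@Y,w[:,2]]
for y in(100,60,20,-20,-60,-100):
    m=(abs(rk[:,1]-y)<12)&(rk[:,2]>13)&(rk[:,2]<50)&(rk[:,0]<2)&(rk[:,0]>-40);print(y,rk[m][:,0].min().round(1),m.sum())
E
```

```text
10.1 [ 367.1 -108.9  181.3] [179.75  -0.34  76.38] [ 0.6 -0.6 -0.2]
rack -166.5 -102.5
10.15 [ 367.3 -108.9  181. ] [179.81  -0.35  76.39] [ 0.4 -0.4 -0.8]
rack -166.3 -102.5
10.2 [ 367.4 -108.9  180.7] [179.86  -0.36  76.39] [-0.3  0.7  1. ]
rack -166.2 -102.5
100 -5.4 25
60 -5.6 28
20 -6.0 27
-20 -5.2 26
-60 -5.7 28
-100 -5.5 25
```

View pics/t5.png

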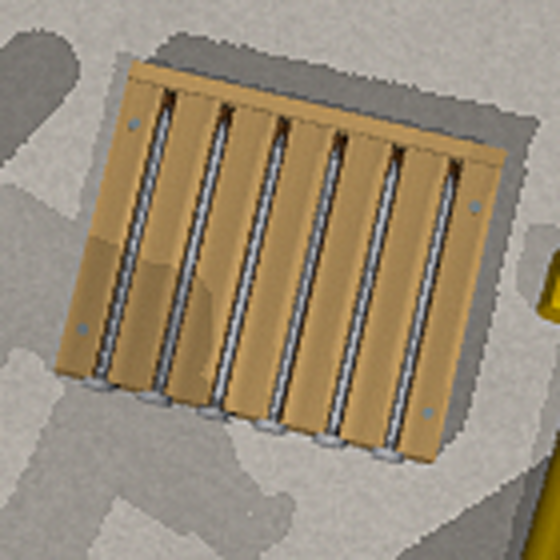

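View pics/s5.png

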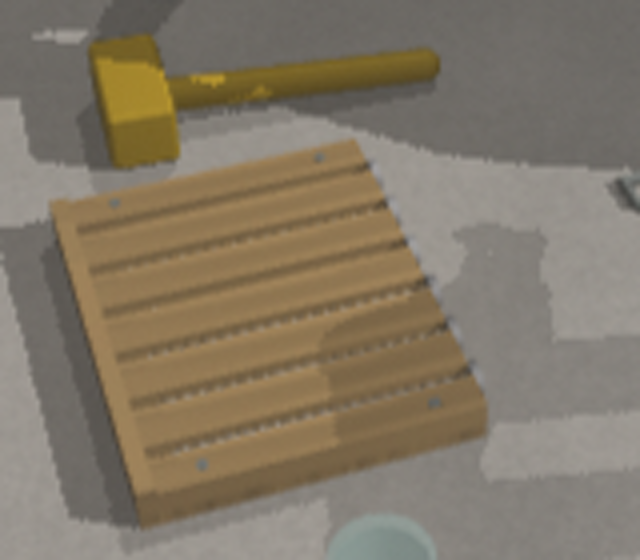

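View pics/t5f.png

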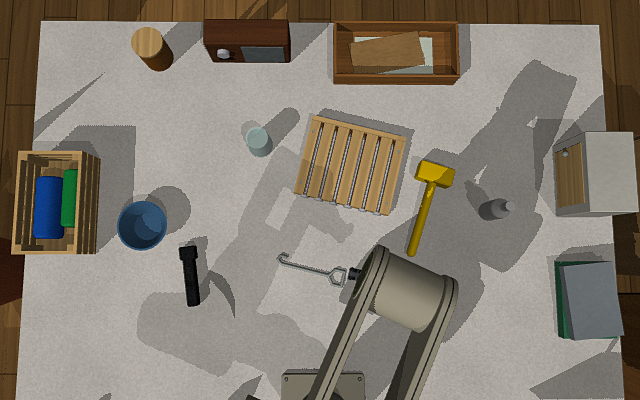

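All six heads lie in line against the rack front (crop row 385 on the left to 455 on the right). The other objects show at the same pixels as before. The arm is clear at z = 180 mm.

```bash
python3 -c "
from bench import r
print(r.hand_in())"
```

```text
the job is handed in; nothing more can be done
None
```

All six tent pegs are now home in the rack, and the job was handed in after about 10 s of the 54 s allowed. Three pegs stuck out by about 40–50 mm, in the slots at +60, −20 and −100 mm. I pushed each one straight in with the shut fingertips until it stopped against the rack.

- **Pushing:** At the stops the contact force was about 5–8 N and the tool stood at the same depth (−15.9 to −16.1 mm) for all three.
- **Pegs in line:** The last depth check from the top camera put all six head faces 5.2–6.0 mm in front of the rack face, where 6 mm is expected. The top view shows them in line.
- **Other objects:** In the pictures nothing else appeared to have moved. I compared these by eye, not by measuring each position.
- **Checks that disagreed:** An early wrist picture gave head positions several mm off the top camera's. It was blurred because the arm was still moving, so I did not use it. In the −20 mm slot the fingers drifted about 5 mm to one side, but they still covered the head's centre and the peg seated normally.

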